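# Locate a flange blank in a leaf drill jig

## Task

Load the drill jig: nudge the round steel blank along the jig's base, in under the raised leaf, until it is home against both dowels. Then bring the leaf fully down by its ball knob, so that the taper pin under the leaf locks the blank against the two dowels, and let go; leave the hammer, spanner and oil bottle alone.

Things in the scene. Friction and masses are not known exactly. Their poses are not given: they have to be found in the camera images.
- jig: Leaf drill jig bolted to the bench, slippery oiled steel. Origin at bench level; z up, x from the open front end, where the blank goes in, to the hinge end, y left. Foot plate 226 x 150 x 8 mm; on it a bright base, x -100 to +104 mm, y -55 to +55 mm, its flat top 18 mm above the bench. Two hinge cheeks at x = 90, y = +-28 mm, tops 62 mm above the bench.
- nest (a point): Where the centre of the blank is when it is home: on the jig, at x = 12 mm, y = 0, 29 mm above the bench, axes as the jig's. The blank then touches both dowels.
- dowel_left: Fixed upright dowel, 10 mm diameter, standing 16 mm above the ground base; origin at the centre of its foot, at jig x = 30.5 mm, y = +32 mm: 60 degrees to the left of the x direction as seen from the nest centre.
- dowel_right: The same on the right: jig x = 30.5 mm, y = -32 mm.
- blank_center (a point): Centre (half-way up) of the round steel flange blank, a disc 64 mm in diameter and 22 mm thick, about 0.5 kg, with a dark 20 mm bore showing on its top face. It lies flat and loose on the ground base, 30 to 48 mm short of its home, up to 14 mm to one side. z is its axis.
- leaf (a joint): Angle of the hinged leaf, rad: 0 = flat down (shut), growing as it is raised; starts at 0.78 to 0.90, and a stop at 0.92 keeps it hanging over the nest. Stiff hinge: it stays where it is left; a few newtons on the knob swing it down. Steel bar 40 x 10 mm, 138 mm long from the hinge towards jig -x. Fully down it meets a stop at 0; on a blank that is home the pin starts to wedge at about 0.04.
- leaf_hinge (a point): Middle of the leaf's hinge axis, fixed on the jig at x = 90 mm, y = 0, 51 mm above the bench; the hinge axis is parallel to the jig's y.
- knob (a point): Centre of the black ball knob (25 mm diameter) at the end of the leaf, 165 mm from the hinge axis; at leaf angle q it is at jig x = 90 - 165 cos q mm, z = 51 + 165 sin q mm. Push it down from above.
- pin: Taper pin under the leaf, 117 mm from the hinge axis; origin at its root on the leaf's underside. Sticks out 19 mm: 16 mm diameter for 5 mm, then tapering to 9 mm at the tip. Leaf shut, it stands before the blank and wedges its front edge towards the dowels; if the blank is more than about 4 mm short of home the pin lands on top of it and the leaf does not shut.
- hammer: Bystander: hammer 280 mm long lying on the bench to the right of the jig; origin under the middle of its length.
- wrench: Bystander: open-ended spanner 190 mm long lying to the left of the jig; origin under its middle.
- oil: Bystander: white oil bottle, 54 mm diameter, 150 mm tall, standing to the left of the jig; origin under its middle.
Not all that is in view belongs to the job. What is meant by the part that bears blank_center is not turquoise or yellow, and is the smaller of those in its own colour.

How it is judged:
By the outcome, as a careful person would: the job done as asked, in the order asked, and still so for the second after the job is handed in, with the robot touching nothing.
It also fails if it takes over 48 s, if anything falls off the work surface, if the arm or the gripper's body presses on something with over 40 N, if the wrist force passes 120 N, or if a joint passes its speed limit or range.

## Robot

A 7-joint arm with a two-finger parallel gripper is mounted at the origin on the work surface. World frame = base frame: x ahead of the robot, y to its left, z up, the work surface at z = 0. Lengths are in m, angles in rad, forces in N, time in s.
With the tool pointing down it reaches from about 0.4 to 0.925 m from the base axis. Payload 5.6 kg.
Tool frame: the origin (TCP) lies at the centre of the arm's flange, where the gripper is bolted on; the fingertips stand 173 mm ahead of it and the grasp point (between the pads) lies 155 mm ahead of it; z points along the fingers, y is the line along which they close (so a half turn about z gives the same grasp; the last joint's range is limited). The gripper opens to 85 mm and grips with 20 to 120 N. Pads are 22 mm wide; open, the fingers measure 114 mm over their backs; the gripper's body (76 mm by 85 mm) begins 54 mm behind the grasp point. The pads swing forward as they close: fully open they stand 13 mm farther back than shut.
Start: joints at [-1.201, 0.468, -0.012, 1.603, 0.006, 1.071, -0.056], TCP at [0.261, 0.595, 0.405] pointing down, gripper open.
Joint ranges: [-2.53, 2.53], [-0.31, 2.02], [-1.57, 1.55], [0.28, 2.44], [-1.29, 4.43], [0.15, 1.84], [-2.92, 2.92]. Speed limits (rad/s): [2.57, 2.57, 3.14, 3.14, 3.14, 3.14, 3.14].

## Interface

Orientations are given as a unit quaternion [x, y, z, w].
In Python, from bench import r gives the robot as it stands.
- The arm moves only by the tool arm_command, never from a script. Its argument "series" is a list that holds one entry, the list of rows, each a list of 7 numbers: the shift along the tool's x, y, z in mm, then the turn, a rotation vector about the tool's x, y, z in rad, then the closure, from -1 (fully open) to 1 (shut). In form: [[[tx, ty, tz, wx, wy, wz, jaw], ...]]. A call has 1 to 10 rows; each row shifts and turns the commanded pose from where the row before left it, along the tool's axes as they then stand; what a row does not reach is not made up. A row lasts 1/8 s, in which the tool goes at most 62.5 mm and 10.7 degrees, less where a joint would pass 70% of its speed; a pose out of reach is approached as far as the arm can. A call with a gripper value outside its range is refused whole. The fingers move at their own pace and stop on an object; the grip force is fixed at half the most. Time passes only in rows, so rows that do not move let the fingers close. It gives the time, the measured TCP pose, the force, the opening and the grip force at its end, in the units of the state.
- r.read_state(): the state, without advancing time (a new reading comes with each control period).
- r.capture(name): name is "side" or "top"; returns a dict with "pixels" (384x512x3 uint8, red, green, blue), "fx", "fy", "cx", "cy" (pixels), "camera_from_world" (4x4, takes a point from world to camera coordinates). Camera axes: x right, y down, z forward; pixel columns grow to the right and rows downward; lengths in m; the calibration is good to about 2 mm. A picture is of the moment at which its call begins. There is no depth.
- r.finish_job(): hands the job in; it is judged then, once.
The state is a dict: "clock": time; "joints": joint angles; "qvel": joint speeds; "effort": joint torques, N m; "eef_pos": TCP position; "tcp_rot": TCP orientation; "force": force on the tool from outside, world axes, zero at the start; "ft_torque": the same for the moment, N m; "gripper_width": finger opening in m; "grasp_force": force on a finger pad.
Only numpy, scipy, OpenCV 4.12 (cv2) and the standard library are available. Lean on these libraries where they do the work, as an engineer would, in place of code of your own. Each camera call takes 0.05 s, during which the arm holds its last target. There are 200 camera calls.

## Working session

There is one attempt and no reset: what is moved stays moved. The work goes in short steps, Python scripts to look and compute and a tool call to move; the robot and the scene stay as the last step left them, time stands still between calls to the robot, and variables do not carry over. Pictures are saved under pics/ and viewed, at most 10 in all, crops included, and the job is handed in when it is done.

Besides the shell and the picture viewer there is one more tool, called after "Call:" in YAML: its name, and indented under it one key for each argument. arm_command: Moves the arm, as the interface text tells. Its arguments: {"type":"object","properties":{"series":{"type":"array"}},"required":["series"]}

```bash
mkdir -p pics
cat > h.py <<'E'
import numpy as np, cv2
from bench import r
def cap(n,f):
    c=r.capture(n); cv2.imwrite('pics/'+f,cv2.cvtColor(c['pixels'],cv2.COLOR_RGB2BGR)); return c
def proj(c,P):
    P=np.atleast_2d(P); q=(c['camera_from_world']@np.c_[P,np.ones(len(P))].T)[:3]
    return np.c_[c['fx']*q[0]/q[2]+c['cx'],c['fy']*q[1]/q[2]+c['cy']]
def ray(c,u,v,z):
    M=c['camera_from_world'];R=M[:3,:3];o=-R.T@M[:3,3]
    d=R.T@np.array([(u-c['cx'])/c['fx'],(v-c['cy'])/c['fy'],1]); return o+d*(z-o[2])/d[2]
E
python3 - <<'E'
from h import *
import pickle
C={n:cap(n,n+'0.png') for n in('top','side')}
pickle.dump(C,open('c0.pkl','wb'))
for n in C: 
    M=C[n]['camera_from_world'];print(n,-M[:3,:3].T@M[:3,3],M[2,:3],C[n]['fx'])
s=r.read_state();print(s['eef_pos'],s['tcp_rot'],s['gripper_width'],s['clock'])
a=np.hstack([cv2.imread('pics/top0.png')]);
E
```

```text
top [4.45389684e-01 5.17562178e-04 8.23053763e-01] [ 0.19917285  0.0361087  -0.9792989 ] 369.8583895942709
side [ 0.22415056 -0.69548397  0.65605303] [ 0.37874186  0.71936795 -0.58229233] 498.0576125988992
[0.26070517 0.59517136 0.40380857] [ 2.04960700e-01  9.78769860e-01 -8.12966663e-04 -1.10833341e-04] 0.08539217045429158 0.1
```

View pics/top0.png

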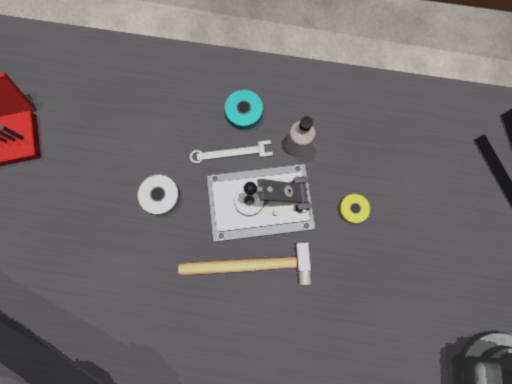

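View pics/side0.png

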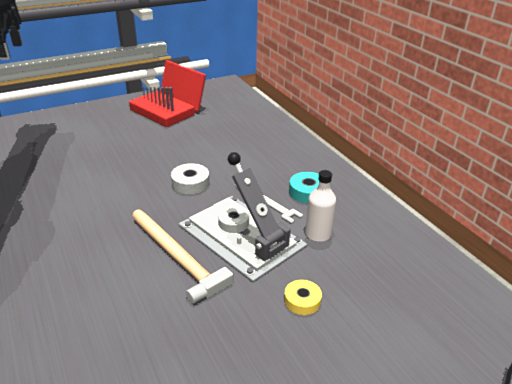

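The top view shows the jig's foot plate with corners near (208,178), (303,165), (313,229) and (215,240). Its hinge is on the right at about (302,193) and the knob at (250,188).

Blank candidates in the top view: turquoise ring (244,108), yellow ring (355,208), large grey ring on the bench (157,194), and grey ring on the jig (250,200). The description rules out turquoise and yellow. Of the two greys, the one on the jig is smaller and lies on the base, so it fits. I'll confirm with a crop.

Run:
```python
from h import *
a=cv2.imread('pics/top0.png')[155:250,195:325];b=cv2.imread('pics/side0.png')[140:280,170:315]
a=cv2.resize(a,(780,570),interpolation=cv2.INTER_CUBIC)  #x6
cv2.imwrite('pics/ctop.png',a)
b=cv2.resize(b,None,fx=4,fy=4,interpolation=cv2.INTER_CUBIC);cv2.imwrite('pics/cside.png',b)
```

```text
(no output)
```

View pics/ctop.png

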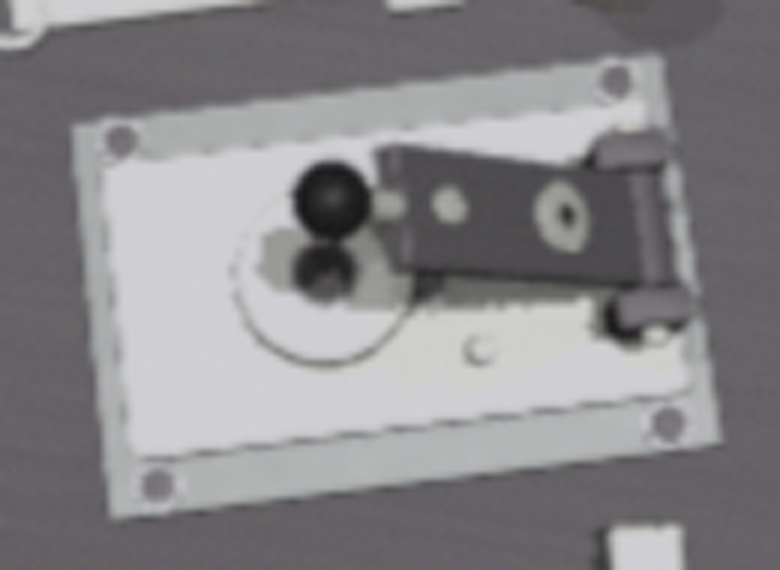

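View pics/cside.png

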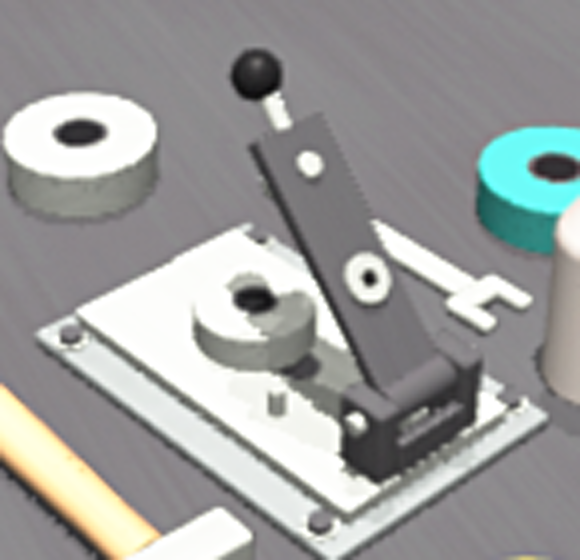

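The crops confirm it: the small grey ring with a dark bore (top crop (325,272), side crop (254,298)) lies on the jig base, and the other grey ring is clearly bigger and off the jig. Next I'll fit the jig pose.

```bash
cat > m.py <<'E'
from h import *
import pickle
from scipy.optimize import least_squares
C=pickle.load(open('c0.pkl','rb'))
T=lambda p:(np.array(p)+.5)/6-.5+[195,155]
S=lambda p:(np.array(p)+.5)/4-.5+[170,140]
obs=[('top',(-113,75,8),T((72,125))),('top',(113,75,8),T((660,53))),('top',(113,-75,8),T((720,440))),('top',(-113,-75,8),T((110,520))),
('top',(-100,55,18),T((103,165))),('top',(-100,-55,18),T((133,460))),('top',(104,-55,18),T((690,393))),('top',(30.5,-32,34),T((480,347))),
('side',(30.5,-32,34),S((277,392))),('side',(-113,-75,8),S((37,333))),('side',(113,75,8),S((547,413))),('side',(-100,-55,18),S((77,308))),('side',(104,-55,18),S((347,512)))]
def J(p,P):
    c,s=np.cos(p[2]),np.sin(p[2]);P=np.array(P)/1e3
    return np.array([p[0]+c*P[0]-s*P[1],p[1]+s*P[0]+c*P[1],P[2]])
f=lambda p:np.concatenate([proj(C[n],J(p,P))[0]-o for n,P,o in obs])
g=ray(C['top'],260,202,.018)
best=min((least_squares(f,[g[0],g[1],t],loss='soft_l1') for t in np.arange(-3,3,1)),key=lambda s:s.cost)
p=best.x
E
python3 - <<'E'
from m import *
print(p,best.cost);print(f(p).reshape(-1,2).round(1))
def inv(w):
    c,s=np.cos(p[2]),np.sin(p[2]);d=(w[:2]-p[:2])*1e3;return np.r_[c*d[0]+s*d[1],-s*d[0]+c*d[1]].round(1)
for n,o in(('top',T((325,272))),('side',S((254,298)))):
    w=ray(C[n],*o,.04);print('blank',n,w.round(4),inv(w))
for q in np.arange(.78,.91,.03):
    K=J(p,(90-165*np.cos(q),0,51+165*np.sin(q)));print(q,K.round(3),proj(C['top'],K)-T((332,200)),proj(C['side'],K)-S((256,74)))
s=r.read_state();print(s['eef_pos'],s['tcp_rot'])
print('nest',J(p,(12,0,29)))
# blank outline check image
c=C['top'];im=cv2.imread('pics/top0.png')
w=ray(C['side'],*S((254,298)),.04)
E
```

```text
[ 0.57753232  0.00631862 -1.29252363] 3.2220467397565233
[[-0.9 -0.5]
 [-0.1 -0.1]
 [ 0.   1. ]
 [-0.7  0.1]
 [ 0.  -0.2]
 [-0.  -0.1]
 [ 0.3 -0.2]
 [ 0.9  0.1]
 [ 0.3 -0.9]
 [-1.2 -0.4]
 [ 0.4  0.3]
 [-0.1  1. ]
 [ 0.4  0.2]]
blank top [0.5722 0.029  0.04  ] [-23.2   1.1]
blank side [0.5727 0.0312 0.04  ] [-25.3   2.2]
0.78 [0.57  0.033 0.167] [[-4.04467765  1.37750723]] [[-2.39888264  2.45239685]]
0.81 [0.571 0.029 0.171] [[-2.12731564  0.77618773]] [[-1.16197789  1.59758966]]
0.8400000000000001 [0.572 0.026 0.174] [[-0.13343692  0.17379655]] [[0.12256934 0.80576666]]
0.8700000000000001 [0.573 0.022 0.177] [[ 1.93528372 -0.42883747]] [[1.45420816 0.0784899 ]]
0.9000000000000001 [0.574 0.018 0.18 ] [[ 4.07697814 -1.03086387]] [[ 2.83232287 -0.58270604]]
[0.26070517 0.59517136 0.40380857] [ 2.04960700e-01  9.78769860e-01 -8.12966663e-04 -1.10833341e-04]
nest [ 0.58082866 -0.00521976  0.029     ]
```

Call:
arm_command:
  series:
    - [[0, 0, 0, 0, 0, 0.176, 1], [0, 0, 0, 0, 0, 0.176, 1], [0, 0, 0, 0, 0, 0.176, 1], [0, 0, 0, 0, 0, 0.176, 1], [0, 0, 0, 0, 0, 0.176, 1], [0, 0, 0, 0, 0, 0, 1]]

```text
clock: 0.85
eef_pos: [0.2605, 0.5954, 0.4042]
tcp_rot: [0.602, 0.799, -0.0, 0.0]
force: [-0.2, -0.4, -0.0]
gripper_width: 0.0002
grasp_force: 0.0
```

Call:
arm_command:
  series:
    - [[-47, 14, 10, 0, 0, 0, 1], [-47, 14, 10, 0, 0, 0, 1], [-47, 14, 10, 0, 0, 0, 1], [-47, 14, 10, 0, 0, 0, 1], [-47, 14, 10, 0, 0, 0, 1], [-47, 14, 10, 0, 0, 0, 1], [-47, 14, 10, 0, 0, 0, 1], [-47, 14, 10, 0, 0, 0, 1], [-47, 14, 10, 0, 0, 0, 1], [-47, 14, 10, 0, 0, 0, 1]]

```text
clock: 2.1
eef_pos: [0.5251, 0.1806, 0.3044]
tcp_rot: [0.601, 0.799, 0.0, -0.0]
force: [-0.0, 0.7, -0.1]
gripper_width: 0.0
grasp_force: 0.0
```

Call:
arm_command:
  series:
    - [[0, 0, 0, 0, -0.153, 0, 1], [0, 0, 0, 0, -0.153, 0, 1], [0, 0, 0, 0, -0.153, 0, 1], [0, 0, 0, 0, -0.152, 0, 1], [0, 0, 0, 0, 0, 0, 1]]

```text
clock: 2.72
eef_pos: [0.5238, 0.1835, 0.3037]
tcp_rot: [0.572, 0.763, -0.182, 0.24]
force: [-0.5, -0.3, 0.4]
gripper_width: -0.0002
grasp_force: 0.0
```

```bash
cat > st.py <<'E'
from m import *
from scipy.spatial.transform import Rotation as Ro
s=r.read_state();R=Ro.from_quat(s['tcp_rot']).as_matrix();e=np.array(s['eef_pos'])
Rj=Ro.from_euler('z',p[2]).as_matrix();o=np.r_[p[:2],0]
tip=Rj.T@(e+.173*R[:,2]-o)*1e3
print('t',s['clock'],'tip jig',tip.round(1),'tcp',e.round(3),'F jig',(Rj.T@s['force']).round(1),'w',s['gripper_width'])
print('tool axes in jig\n',(Rj.T@R).round(3))
def go(t): print('tool shift mm to',t,(R.T@Rj@(np.array(t)-tip)).round(1))
# rotation to desired vertical/tilted attitude
def att(a):
    z=np.array([np.sin(a),0,-np.cos(a)]);y=np.array([0,1,0]);D=Rj@np.c_[np.cross(y,z),y,z]
    print('rotvec',Ro.from_matrix(R.T@D).as_rotvec().round(3))
E
python3 - <<'E'
from st import *
att(.611);go((-80,1,60));go((-80,1,29))
print(s['joints'])
E
```

```text
t 2.725 tip jig [-85.9  -2.9 162. ] tcp [0.524 0.183 0.304] F jig [ 0.1 -0.5  0.4] w -0.0001637271846804159
tool axes in jig
 [[-0.819 -0.005  0.574]
 [-0.006  1.     0.   ]
 [-0.574 -0.003 -0.819]]
rotvec [ 0.    -0.     0.006]
tool shift mm to (-80, 1, 60) [53.7  4.2 86.9]
tool shift mm to (-80, 1, 29) [ 71.5   4.3 112.3]
[-1.00586831  0.54692144  0.60796271  1.94055404  0.38873364  0.88982358
 -0.43742443]
```

Call:
arm_command:
  series:
    - [[18, 1, 28, 0, 0, 0, 1], [18, 1, 28, 0, 0, 0, 1], [18, 1, 28, 0, 0, 0, 1], [16, 1, 27, 0, 0, 0, 1], [0, 0, 0, 0, 0, 0, 1]]

```text
clock: 3.35
eef_pos: [0.5294, 0.1759, 0.172]
tcp_rot: [0.574, 0.762, -0.183, 0.238]
force: [1.0, -0.2, -0.5]
gripper_width: -0.0
grasp_force: 0.0
```

Run:
```python
from st import *
go((-65,1,29));go((-29,1,29))
c=cap('side','s1.png');im=cv2.imread('pics/s1.png')[100:290,130:330]
cv2.imwrite('pics/s1c.png',cv2.resize(im,None,fx=3,fy=3,interpolation=cv2.INTER_CUBIC))
```

```text
t 3.35 tip jig [-77.1  -0.4  30.2] tcp [0.529 0.176 0.172] F jig [ 0.5  0.9 -0.5] w -1.2412311159996643e-05
tool axes in jig
 [[-0.82   0.001  0.573]
 [-0.002  1.    -0.004]
 [-0.573 -0.005 -0.82 ]]
tool shift mm to (-65, 1, 29) [-9.3  1.5  7.9]
tool shift mm to (-29, 1, 29) [-38.8   1.5  28.5]
```

View pics/s1c.png

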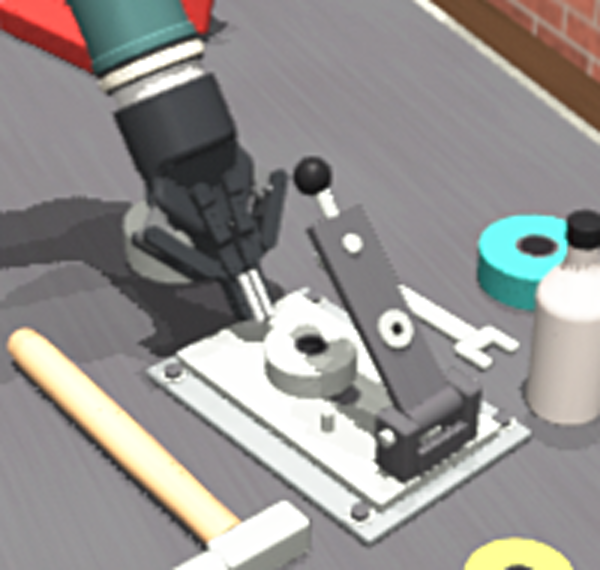

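The closed fingertips (crop ~(262,318)) sit on the base just in front of the blank (crop (310,350)), with knob clearance. I'll push slowly along jig +x.

Call:
arm_command:
  series:
    - [[-4, 0.5, 3, 0, 0, 0, 1], [-4, 0.5, 3, 0, 0, 0, 1], [-4, 0.5, 3, 0, 0, 0, 1], [-4, 0, 3, 0, 0, 0, 1], [-4, 0, 3, 0, 0, 0, 1], [-4, 0, 3, 0, 0, 0, 1], [-4, 0, 3, 0, 0, 0, 1], [-4, 0, 2.8, 0, 0, 0, 1], [-2, 0, 1.4, 0, 0, 0, 1], [0, 0, 0, 0, 0, 0, 1]]

```text
clock: 4.65
eef_pos: [0.543, 0.1361, 0.1725]
tcp_rot: [0.575, 0.761, -0.181, 0.24]
force: [0.8, -0.0, 0.2]
gripper_width: -0.0002
grasp_force: 0.0
```

Run:
```python
from st import *
go((-29,1,29))
```

```text
t 4.65 tip jig [-35.    2.4  30.8] tcp [0.543 0.136 0.172] F jig [0.2 0.8 0.2] w -0.00019590945718575903
tool axes in jig
 [[-0.819  0.001  0.574]
 [ 0.001  1.    -0.001]
 [-0.574 -0.    -0.819]]
tool shift mm to (-29, 1, 29) [-3.9 -1.4  4.9]
```

Continuing in small steps while watching the force.

Call:
arm_command:
  series:
    - [[-1.6, -0.7, 1.2, 0, 0, 0, 1], [-1.6, -0.7, 1.2, 0, 0, 0, 1], [0, 0, 0, 0, 0, 0, 1], [0, 0, 0, 0, 0, 0, 1]]

```text
clock: 5.15
eef_pos: [0.5427, 0.1322, 0.1724]
tcp_rot: [0.574, 0.761, -0.181, 0.24]
force: [-0.1, -1.6, -0.6]
gripper_width: -0.0001
grasp_force: 0.1
```

Call:
arm_command:
  series:
    - [[-0.8, 0, 0.6, 0, 0, 0, 1], [-0.8, 0, 0.6, 0, 0, 0, 1], [0, 0, 0, 0, 0, 0, 1], [0, 0, 0, 0, 0, 0, 1]]

```text
clock: 5.65
eef_pos: [0.5433, 0.1305, 0.1723]
tcp_rot: [0.574, 0.761, -0.181, 0.24]
force: [0.1, 1.1, -0.2]
gripper_width: 0.0003
grasp_force: 0.6
```

Run:
```python
from st import *
go((-29,1,29))
C1={n:cap(n,n+'2.png') for n in('top','side')}
def outl(c,sc,off,f,P):
    im=cv2.imread(f)[off[1]:off[1]+h,off[0]:off[0]+w]
    im=cv2.resize(im,None,fx=sc,fy=sc,interpolation=cv2.INTER_CUBIC)
    t=np.linspace(0,2*np.pi,60)
    for rad,col in((32,(0,0,255)),(10,(0,255,0))):
        pts=[J(p,(12+rad*np.cos(a),rad*np.sin(a),40)) for a in t]
        q=(proj(c,pts)-off+.5)*sc-.5
        cv2.polylines(im,[q.round().astype(int)],True,col,1)
    return im
w,h=100,80
b=outl(C1['side'],5,np.array([195,180]),'pics/side2.png',0);cv2.imwrite('pics/s2c.png',b)
```

```text
t 5.65 tip jig [-29.5   1.2  30.6] tcp [0.543 0.13  0.172] F jig [-1.   0.3 -0.2] w 0.0002751340693846444
tool axes in jig
 [[-0.819  0.     0.574]
 [ 0.     1.    -0.   ]
 [-0.574  0.    -0.819]]
tool shift mm to (-29, 1, 29) [ 0.5 -0.2  1.6]
```

View pics/s2c.png

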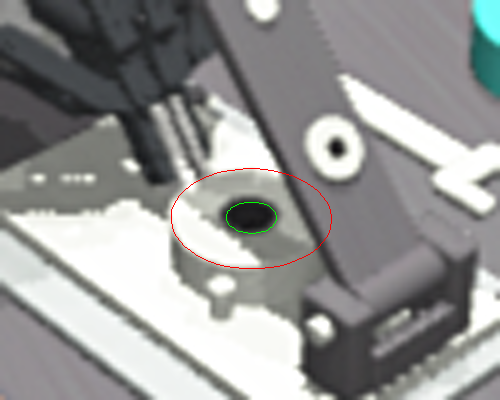

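The blank's bore (crop (250,213)) almost matches the predicted nest outline, 1 to 2 mm short. There is no contact force yet, so I'll keep creeping forward.

Call:
arm_command:
  series:
    - [[-0.8, 0, 0.6, 0, 0, 0, 1], [0, 0, 0, 0, 0, 0, 1], [0, 0, 0, 0, 0, 0, 1]]

```text
clock: 6.12
eef_pos: [0.5435, 0.1299, 0.1722]
tcp_rot: [0.574, 0.761, -0.181, 0.24]
force: [-2.7, 3.3, 1.5]
gripper_width: -0.0003
grasp_force: 2.1
```

Call:
arm_command:
  series:
    - [[-0.8, 0, 0.6, 0, 0, 0, 1], [0, 0, 0, 0, 0, 0, 1], [0, 0, 0, 0, 0, 0, 1]]

```text
clock: 6.5
eef_pos: [0.5437, 0.1296, 0.1721]
tcp_rot: [0.574, 0.762, -0.18, 0.24]
force: [-3.1, 6.0, 2.7]
gripper_width: -0.0003
grasp_force: 3.3
```

Call:
arm_command:
  series:
    - [[-0.8, 0, 0.6, 0, 0, 0, 1], [0, 0, 0, 0, 0, 0, 1], [0, 0, 0, 0, 0, 0, 1]]

```text
clock: 6.88
eef_pos: [0.5439, 0.1294, 0.172]
tcp_rot: [0.574, 0.762, -0.18, 0.24]
force: [-4.0, 7.6, 3.5]
gripper_width: -0.0001
grasp_force: 4.4
```

Call:
arm_command:
  series:
    - [[-0.8, 0, 0.6, 0, 0, 0, 1], [-0.8, 0, 0.6, 0, 0, 0, 1], [0, 0, 0, 0, 0, 0, 1], [0, 0, 0, 0, 0, 0, 1]]

```text
clock: 7.38
eef_pos: [0.5442, 0.1289, 0.1717]
tcp_rot: [0.574, 0.763, -0.179, 0.239]
force: [-5.7, 11.5, 4.1]
gripper_width: -0.0001
grasp_force: 6.6
```

Run:
```python
from st import *
C1={n:cap(n,n+'3.png') for n in('top','side')}
pickle.dump(C1,open('c3.pkl','wb'))
# bore centroid in side view: dark blob near nest
for n in('side',):
    c=C1[n];g=cv2.cvtColor(c['pixels'],cv2.COLOR_RGB2GRAY)
    u,v=proj(c,J(p,(12,0,40)))[0];y0,x0=int(v)-8,int(u)-10
    q=g[y0:y0+17,x0:x0+21].astype(float);wt=np.clip(60-q,0,None)
    k,l,st_,ce=cv2.connectedComponentsWithStats((q<60).astype('uint8'));print(st_[1:].tolist(),(ce[1:]+[x0,y0]).round(2).tolist(),'nest px',u.round(2),v.round(2))
    M=np.indices(q.shape);cu,cv_=(wt*M[1]).sum()/wt.sum()+x0,(wt*M[0]).sum()/wt.sum()+y0
    W=ray(c,cu,cv_,.04);print('bore jig',(Rj.T@(W-o)*1e3).round(1))
```

```text
t 7.375 tip jig [-28.4   2.1  29.6] tcp [0.544 0.129 0.172] F jig [-12.6  -2.3   4.1] w -7.7807155823407e-05
tool axes in jig
 [[-0.822 -0.003  0.57 ]
 [-0.002  1.     0.003]
 [-0.57   0.001 -0.822]]
[[19, 2, 1, 1, 1], [6, 5, 10, 6, 49], [20, 4, 1, 1, 1]] [[253.0, 217.0], [244.59, 222.73], [254.0, 219.0]] nest px 244.8 223.0
bore jig [11.4  0.1 40. ]
```

The blank is seated: bore at jig (11.4, 0.1), and reaction 12.6 N almost straight along x. Now I'll retract and move above the knob.

Call:
arm_command:
  series:
    - [[4, 0, -3, 0, 0, 0, 1], [12, 0, -8, 0, 0, 0, 1], [0, 0, -30, 0, 0, 0, 1], [0, 0, -50, 0, 0, 0, 1], [0, 0, -50, 0, 0, 0, 1], [0, 0, -20, 0, 0.153, 0, 1], [0, 0, -20, 0, 0.153, 0, 1], [0, 0, -20, 0, 0.153, 0, 1], [0, 0, -20, 0, 0.152, 0, 1], [0, 0, 0, 0, 0, 0, 1]]

```text
clock: 8.72
eef_pos: [0.5118, 0.2428, 0.3532]
tcp_rot: [0.604, 0.797, 0.001, 0.001]
force: [0.1, -0.4, -1.2]
gripper_width: 0.0002
grasp_force: 0.0
```

Run:
```python
from st import *
att(0);go((-19,0,212))
c=cap('side','side4.png')
# knob check: dark blob in side view & leaf angle
for q in (.81,.84,.87): print(q,proj(c,J(p,(90-165*np.cos(q),0,51+165*np.sin(q)))).round(1))
g=cv2.cvtColor(c['pixels'],cv2.COLOR_RGB2GRAY)[140:180,215:255]
k,l,s_,ce=cv2.connectedComponentsWithStats((g<40).astype('uint8'));print(s_[1:].tolist(),(ce[1:]+[215,140]).round(1).tolist())
g=cv2.cvtColor(c['pixels'],cv2.COLOR_RGB2GRAY)[210:235,230:260]
k,l,s_,ce=cv2.connectedComponentsWithStats((g<60).astype('uint8'))
for a,b in zip(s_[1:],ce[1:]):
    if a[4]>15: W=ray(c,*(b+[230,210]),.04);print('bore?',a[4],(Rj.T@(W-o)*1e3).round(1))
```

```text
t 8.725 tip jig [-245.4    2.2  180.2] tcp [0.512 0.243 0.353] F jig [ 0.4 -0.  -1.2] w 0.00021638575878261948
tool axes in jig
 [[-1.     0.004  0.   ]
 [ 0.004  1.     0.003]
 [-0.     0.003 -1.   ]]
rotvec [ 0.003  0.    -0.004]
tool shift mm to (-19, 0, 212) [-226.4   -1.3  -31.8]
0.81 [[232.5 159.7]]
0.84 [[233.7 158.9]]
0.87 [[235.1 158.2]]
[[13, 16, 12, 9, 51]] [[233.2, 160.7]]
bore? 49 [11.1  0.3 40. ]
```

Call:
arm_command:
  series:
    - [[0, 0, -32, 0, 0, 0, 1], [-46, 0, 0, 0, 0, 0, 1], [-46, 0, 0, 0, 0, 0, 1], [-46, 0, 0, 0, 0, 0, 1], [-46, -1, 0, 0, 0, 0, 1], [-42, 0, 0, 0, 0, 0, 1], [0, 0, 0, 0, 0, 0, 1]]

```text
clock: 9.65
eef_pos: [0.572, 0.023, 0.3821]
tcp_rot: [0.605, 0.796, -0.003, 0.001]
force: [-1.0, -0.1, 0.5]
gripper_width: -0.0003
grasp_force: 0.0
```

Run:
```python
from st import *
att(0);go((-19,0,187))
a=None
for q in [.84,.76,.68,.60,.52,.44,.36,.28,.2,.15,.1,.05,0]:
    b=np.array([90-165*np.cos(q),63.5+165*np.sin(q)])
    print(q,b.round(1),None if a is None else (b-a).round(1));a=b
```

```text
t 9.65 tip jig [-16.8  -1.5 209.1] tcp [0.572 0.023 0.382] F jig [-0.1 -1.   0.5] w -0.0003321262430467317
tool axes in jig
 [[-1.     0.006  0.005]
 [ 0.006  1.    -0.004]
 [-0.005 -0.004 -1.   ]]
rotvec [-0.004  0.005 -0.006]
tool shift mm to (-19, 0, 187) [ 2.3  1.5 22.1]
0.84 [-20.1 186.4] None
0.76 [-29.6 177.2] [-9.5 -9.2]
0.68 [-38.3 167.3] [-8.7 -9.9]
0.6 [-46.2 156.7] [ -7.9 -10.6]
0.52 [-53.2 145.5] [ -7.  -11.2]
0.44 [-59.3 133.8] [ -6.1 -11.7]
0.36 [-64.4 121.6] [ -5.1 -12.2]
0.28 [-68.6 109.1] [ -4.2 -12.5]
0.2 [-71.7  96.3] [ -3.1 -12.8]
0.15 [-73.1  88.2] [-1.4 -8.1]
0.1 [-74.2  80. ] [-1.  -8.2]
0.05 [-74.8  71.7] [-0.6 -8.2]
0 [-75.   63.5] [-0.2 -8.2]
```

Call:
arm_command:
  series:
    - [[4, 1.5, 12, 0, 0, 0, 1], [0, 0, 10, 0, 0, 0, 1], [4, 0, 4, 0, 0, 0, 1], [5, 0, 5, 0, 0, 0, 1], [5, 0, 5, 0, 0, 0, 1], [0, 0, 0, 0, 0, 0, 1]]

```text
clock: 10.4
eef_pos: [0.5679, 0.0465, 0.3467]
tcp_rot: [0.601, 0.799, -0.0, -0.001]
force: [0.4, -0.3, -0.1]
gripper_width: 0.0003
grasp_force: 0.0
```

Run:
```python
from st import *
z=tip[2];q=np.arcsin((z-63.5)/165);print('q if touching',q,'knob x',90-165*np.cos(q))
c=cap('side','side5.png');im=c['pixels'][100:290,150:350,::-1]
cv2.imwrite('pics/s5c.png',cv2.resize(im,None,fx=3,fy=3,interpolation=cv2.INTER_CUBIC))
```

```text
t 10.4 tip jig [-41.4   1.5 173.7] tcp [0.568 0.047 0.347] F jig [ 0.4  0.3 -0.1] w 0.0003085286358822928
tool axes in jig
 [[-1.    -0.003 -0.001]
 [-0.003  1.    -0.001]
 [ 0.001 -0.001 -1.   ]]
q if touching 0.7313521017052768 knob x -32.804887572331964
```

View pics/s5c.png

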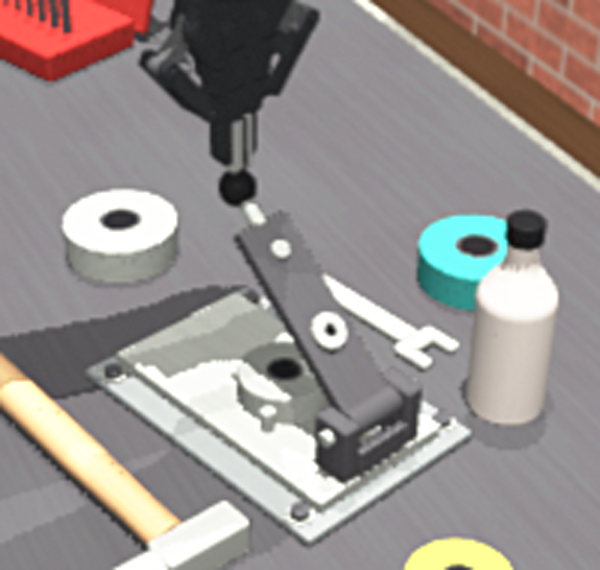

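The tip is on the knob (crop (237,187)), the leaf has begun to swing, and the blank is still at the dowels. The tip is about 8 mm too far forward, so I'll correct that while going down.

Call:
arm_command:
  series:
    - [[-4, -1.5, 5, 0, 0, 0, 1], [3, 0, 7, 0, 0, 0, 1], [5, 0, 8, 0, 0, 0, 1], [5, 0, 8, 0, 0, 0, 1], [4, 0, 8, 0, 0, 0, 1], [4, 0, 9, 0, 0, 0, 1], [0, 0, 0, 0, 0, 0, 1]]

```text
clock: 11.32
eef_pos: [0.5618, 0.0604, 0.3014]
tcp_rot: [0.602, 0.798, -0.001, -0.001]
force: [-0.1, -0.2, -0.5]
gripper_width: 0.0002
grasp_force: 0.0
```

```bash
cat > k.py <<'E'
from st import *
q=np.arcsin((tip[2]-63.5)/165);print('q if touching',q,'knob x',90-165*np.cos(q))
E
python3 k.py
```

```text
t 11.325 tip jig [-56.3  -0.7 128.4] tcp [0.562 0.06  0.301] F jig [ 0.1 -0.2 -0.5] w 0.0001953712633682957
tool axes in jig
 [[-1.    -0.     0.   ]
 [-0.     1.    -0.002]
 [-0.    -0.002 -1.   ]]
q if touching 0.40439410211049703 knob x -61.691258990639
```

Call:
arm_command:
  series:
    - [[5, 0, 8, 0, 0, 0, 1], [5, 0, 8, 0, 0, 0, 1], [4, 0, 8, 0, 0, 0, 1], [2, 0, 8, 0, 0, 0, 1], [1, 0, 7, 0, 0, 0, 1], [1, 0, 6, 0, 0, 0, 1], [0.5, 0, 5, 0, 0, 0, 1], [0, 0, 0, 0, 0, 0, 1]]

```text
clock: 12.32
eef_pos: [0.5571, 0.0779, 0.2522]
tcp_rot: [0.602, 0.798, -0.0, -0.0]
force: [-0.1, 0.8, -0.1]
gripper_width: -0.0001
grasp_force: 0.0
```

```bash
python3 k.py
```

```text
t 12.325 tip jig [-74.5  -0.1  79.2] tcp [0.557 0.078 0.252] F jig [-0.8  0.1 -0.1] w -0.0001382425760838212
tool axes in jig
 [[-1.     0.     0.   ]
 [ 0.     1.    -0.001]
 [-0.    -0.001 -1.   ]]
q if touching 0.09521987890362818 knob x -74.25255191413314
```

Well aligned. Now the last 16 mm, slowly.

Call:
arm_command:
  series:
    - [[0, 0, 2.5, 0, 0, 0, 1], [0, 0, 2.5, 0, 0, 0, 1], [0, 0, 2.5, 0, 0, 0, 1], [0, 0, 2.5, 0, 0, 0, 1], [0, 0, 1, 0, 0, 0, 1], [0, 0, 0, 0, 0, 0, 1]]

```text
clock: 13.08
eef_pos: [0.5572, 0.078, 0.2415]
tcp_rot: [0.602, 0.798, -0.0, -0.0]
force: [-0.5, 0.2, -0.1]
gripper_width: -0.0002
grasp_force: 0.0
```

Call:
arm_command:
  series:
    - [[0, 0, 2, 0, 0, 0, 1], [0, 0, 2, 0, 0, 0, 1], [0, 0, 2, 0, 0, 0, 1], [0, 0, 0, 0, 0, 0, 1]]

```text
clock: 13.58
eef_pos: [0.5574, 0.0782, 0.2365]
tcp_rot: [0.602, 0.798, 0.0, -0.0]
force: [-2.4, 0.9, 8.5]
gripper_width: 0.0001
grasp_force: 4.5
```

```bash
python3 k.py
```

```text
t 13.575 tip jig [-74.8   0.4  63.5] tcp [0.557 0.078 0.237] F jig [-1.5 -2.1  8.5] w 0.0001203598196395137
tool axes in jig
 [[-1.     0.    -0.001]
 [ 0.     1.     0.   ]
 [ 0.001  0.    -1.   ]]
q if touching 0.00029562154465429284 knob x -74.99999279015199
```

Call:
arm_command:
  series:
    - [[0, 0, 2, 0, 0, 0, 1], [0, 0, 2, 0, 0, 0, 1], [0, 0, 0, 0, 0, 0, 1], [0, 0, 0, 0, 0, 0, 1]]

```text
clock: 14.08
eef_pos: [0.5575, 0.0779, 0.2359]
tcp_rot: [0.602, 0.798, 0.001, -0.001]
force: [-12.6, -1.8, 37.3]
gripper_width: 0.0001
grasp_force: 18.8
```

Call:
arm_command:
  series:
    - [[0, 0, 2, 0, 0, 0, 1], [0, 0, 2, 0, 0, 0, 1], [0, 0, 0, 0, 0, 0, 1], [0, 0, 0, 0, 0, 0, 1]]

```text
clock: 14.58
eef_pos: [0.5577, 0.0776, 0.2354]
tcp_rot: [0.603, 0.798, 0.002, -0.001]
force: [-21.8, -3.2, 68.7]
gripper_width: 0.0001
grasp_force: 33.9
```

Call:
arm_command:
  series:
    - [[0, 0, 2, 0, 0, 0, 1], [0, 0, 2, 0, 0, 0, 1], [0, 0, 0, 0, 0, 0, 1], [0, 0, 0, 0, 0, 0, 1]]

```text
clock: 15.08
eef_pos: [0.5579, 0.0774, 0.2349]
tcp_rot: [0.603, 0.798, 0.002, -0.002]
force: [-33.5, -4.8, 99.3]
gripper_width: 0.0001
grasp_force: 49.2
```

The stiffness is constant at 0.5 mm per 30 N, so the leaf is on its stop. I'll release and lift clear.

Call:
arm_command:
  series:
    - [[0, 0, -8, 0, 0, 0, 1], [0, 0, -8, 0, 0, 0, 1], [0, 0, -20, 0, 0, 0, 1], [0, 0, -40, 0, 0, 0, 1], [0, 0, -50, 0, 0, 0, 1], [40, 0, -30, 0, 0, 0, 1], [50, 0, 0, 0, 0, 0, 1], [0, 0, 0, 0, 0, 0, 1]]

```text
clock: 16.08
eef_pos: [0.5312, 0.1692, 0.3791]
tcp_rot: [0.599, 0.801, 0.0, -0.001]
force: [0.5, -1.0, -1.0]
gripper_width: 0.0
grasp_force: 0.0
```

Run:
```python
from st import *
c=cap('side','side6.png')
for q in(0,.02,.04):print(q,proj(c,J(p,(90-165*np.cos(q),0,51+165*np.sin(q)))).round(1))
im=c['pixels'][150:290,170:330,::-1]
cv2.imwrite('pics/s6c.png',cv2.resize(im,None,fx=4,fy=4,interpolation=cv2.INTER_CUBIC))
```

```text
t 16.075 tip jig [-1.696e+02  1.000e-01  2.061e+02] tcp [0.531 0.169 0.379] F jig [ 1.2  0.2 -1. ] w 4.1470650800843054e-05
tool axes in jig
 [[-1.    -0.007 -0.002]
 [-0.007  1.    -0.001]
 [ 0.002 -0.001 -1.   ]]
0 [[216.4 199.6]]
0.02 [[216.3 198.3]]
0.04 [[216.3 197. ]]
```

View pics/s6c.png

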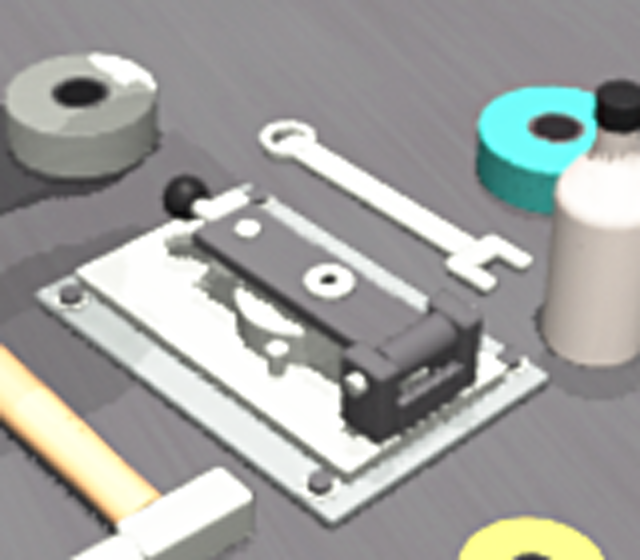

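The leaf is flat. The knob is at crop (186,197), i.e. pixel (216.1,198.9), against a predicted (216.4,199.6) when shut. The blank is held at the dowel and the bystanders are untouched.

```bash
python3 -c "
from bench import r
print(r.finish_job())"
```

```text
the job is handed in; nothing more can be done
None
```

I seated the blank against both dowels and shut the leaf fully onto its stop, so the pin should be locking the blank. The gripper is clear, the hammer, spanner and oil bottle were left alone, and the job was handed in at about 16 s; no verdict came back.

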